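# Fold away the chip guard of the grinding lathe

### The arm

A 7-joint arm with a two-finger parallel gripper is mounted at the origin on the work surface. World frame = base frame: x ahead of the robot, y to its left, z up, the work surface at z = 0. Lengths are in m, angles in rad, forces in N, time in s.
With the tool pointing down it reaches from about 0.4 to 0.85 m from the base axis. Payload 6.9 kg.
Tool frame: the origin (TCP) lies on the centre line of the jaws, within the pads' length; the fingertips stand 19 mm ahead of it and the grasp point (between the pads) is the TCP (manip.tips_ahead is the distance from the TCP to the fingertips, in m); z points along the fingers, y is the direction in which the jaws open and shut (so a half turn about z gives the same grasp; the last joint's range is limited). The gripper opens to 85 mm and grips with 20 to 120 N. Pads are 22 mm wide; open, the fingers measure 114 mm over their backs; the gripper's body (76 mm by 85 mm) begins 54 mm behind the grasp point. The pads swing forward as they close: fully open they stand 13 mm farther back than shut.
Start: joints at [-0.998, 0.507, -0.238, 1.5, 0.126, 1.149, -0.155], TCP at [0.282, 0.558, 0.25] pointing down, gripper open.
Joint ranges: [-3.08, 3.08], [-0.24, 2.05], [-1.43, 1.35], [0, 2.5], [-1.52, 4.66], [0.17, 1.96], [-2.89, 2.89]. Speed limits (rad/s): [2.39, 2.39, 3.14, 3.14, 3.14, 3.14, 3.14].

### API

Orientations are given as a unit quaternion [x, y, z, w].
In Python, from plant import manip gives the robot as it stands.
- The arm moves only by the tool step_arm, never from a script. Its argument "deltas" is one flat list of numbers, 4 for each row, row after row: the shift along the tool's x, y, z in mm, then the turn about the tool's z in rad. In form: [tx, ty, tz, yaw, tx, ty, tz, yaw, ...]. A call has 1 to 5 rows; each row shifts and turns the commanded pose from where the row before left it, along the tool's axes as they then stand; what a row does not reach is not made up. A row lasts 1/12 s, in which the tool goes at most 41.7 mm and 7.16 degrees, less where a joint would pass 70% of its speed; a pose out of reach is approached as far as the arm can. A call is refused whole if a number of a shift passes 41.7 or a number of a turn 0.125, either way. A call with a gripper value outside its range is refused whole. "gripper" is the finger opening in mm, from 0 to 85.4, set as the call begins (left out, the last holds). The fingers move at their own pace and stop on an object; "newtons" is the grip in N (left out, the last holds). Time passes only in rows, so rows that do not move let the fingers close. It gives the time, the measured TCP pose, the force and the opening at its end, in the units of the state.
- manip.get_state(): the state, without advancing time (a new reading comes with each control period).
- manip.capture(name): name is "side" or "top" or "wrist"; returns a dict with "img" (420x560x3 uint8, red, green, blue), "K" (3x3 intrinsics, pixels), "k1" (the pictures are not rectified: a ray, as slopes to the right and down, at radius r is drawn at 1 + k1 r^2 times it, then the intrinsics apply), "eye" and "orientation" of the camera in the world; the wrist camera has in their place "T_tool_cam" (4x4, takes a point from camera to tool coordinates, whose origin is the TCP and whose axes are the flange's). Camera axes: x right, y down, z forward; pixel columns grow to the right and rows downward; lengths in m; the calibration is good to about 2 mm. A picture is of the moment at which its call begins: read the wrist's pose just before it. There is no depth.
- manip.finish_job(): hands the job in, once; it reports no verdict.
The state is a dict: "t": time; "joint_pos": joint angles; "joint_velocities": joint speeds; "effort": joint torques, N m; "tcp_pos": TCP position; "tool_rot": TCP orientation; "ft_force": force on the tool from outside, world axes, zero at the start; "wrist_torque": the same for the moment, N m; "gripper_width": finger opening in m.
Only numpy, scipy, OpenCV 4.12 (cv2) and the standard library are available. Lean on these libraries where they do the work, as an engineer would, in place of code of your own. Each camera call takes 0.05 s, during which the arm holds its last target.

### The job

Put away the clear two-leaf chip guard with the yellow grips. First fold its outer leaf flat back against its inner leaf, leaving the inner leaf swung out as it stands; then swing the folded pair home against the guard's black rubber stop and let go. Leave the other guard, the one with blue grips, open as it is.

Things in the scene. Friction and masses are not known exactly. Their poses are not given: they have to be found in the camera images.
- guard: Fixed dark steel base, 80 x 70 x 8 mm, of the chip guard with yellow grips. Origin on the table top, on the inner leaf's vertical hinge axis (pin 88 mm high); z up. Home, the inner leaf lies along +y; it is swung out towards -x. Black rubber stop, 66 mm high, at x 36, y 110 mm. Leaves: clear upright panels, aluminium rails 10 mm thick, tops 90 mm above the table.
- guard_inner (a joint): Angle of the yellow guard's inner leaf (140 mm from base hinge to elbow hinge): 0 home, where a rigid stop ends the swing; grows as it is swung out, so it closes clockwise seen from above. Starts 0.9 to 1.4 rad. Stiff hinge (0.45 N m), stays where it is left.
- guard_outer (a joint): Angle of the yellow guard's outer leaf (115 mm long) at the elbow hinge: 0 folded flat beside the inner leaf, at a rigid stop; grows as it opens, so it closes clockwise seen from above. Starts 1.4 to 2.1 rad. Easy hinge (0.06 N m), stays where it is left.
- guard_elbow_grip (a point): Yellow round upright post, 16 mm diameter, from 90 to 135 mm above the table, on the elbow hinge axis at the end of the inner leaf. Point on its axis, 115 mm above the table. Moves on a circle of 140 mm about the base hinge; home it is at x 0, y 140 mm of the base.
- guard_outer_grip (a point): Yellow round upright post, same size, near the outer leaf's free end; point on its axis, 115 mm above the table. Moves on a circle of 100.4 mm about the elbow. Folded flat, it is 100 mm from the elbow towards the base hinge and 9 mm to the left of that line, looking from elbow to base hinge.
- spare_outer_grip (a point): Blue upright post, same size, on the outer leaf of the other guard, to be left alone. That guard is the same but for blue grips and tape, and also stands open. Point on the post's axis, 115 mm above the table. The two guards stand side by side with base hinges 300 to 500 mm apart; either may be on the left.
Things that resemble listed ones, but are neither listed nor needed, are in the scene too. Leave any pink look-alike of the guard alone.

How it is judged:
On the way, in this order (a step that is already met when the one before it is completed fails the run):
1. the yellow guard's outer leaf is folded flat against its inner leaf while the inner leaf is still swung out (value of joint guard_outer below 0.2 rad and value of joint guard_inner above 0.5 rad), for 0.2 s.
2. the folded pair is swung home to the stop (value of joint each of guard_outer, guard_inner below 0.2 rad), for 0.2 s.
At the end, for the whole second after the job is handed in: The yellow guard's outer leaf is folded flat and its inner leaf is home, each within 0.2 rad (11 degrees); the blue guard's outer grip is within 25 mm of where it was (all of step 2 and distance of spare_outer_grip from where it was at the start of the episode below 0.025 m); the robot touches nothing.
It fails at once if the yellow guard's inner leaf is swung home with the outer leaf still open (value of joint guard_inner below 0.4 rad and value of joint guard_outer above 0.6 rad).
It fails at once if the blue guard is moved (distance of spare_outer_grip from where it was at the start of the episode above 0.025 m).
It also fails if it takes over 51 s, if anything falls off the work surface, if the arm or the gripper's body presses on something with over 40 N, if the wrist force passes 120 N, or if a joint passes its speed limit or range.

## Working session

There is one attempt and no reset: what is moved stays moved. The work goes in short steps, Python scripts to look and compute and a tool call to move; the robot and the scene stay as the last step left them, time stands still between calls to the robot, and variables do not carry over. Pictures are saved under pics/ and viewed, and the job is handed in when it is done.

Besides the shell and the picture viewer there is one more tool, called as a command line: name --argument value ..., lists and objects as JSON in quotes. step_arm: Moves the arm, as the interface text tells. Its arguments: {"type":"object","properties":{"deltas":{"type":"array","items":{"type":"number"}},"gripper":{"type":"number"},"newtons":{"type":"number"}},"required":["deltas"]}

```bash
mkdir -p pics; ls; python3 - <<'E'
from plant import manip
import cv2,numpy as np
s=manip.get_state();print({k:np.round(v,3) for k,v in s.items()})
for n in ["top","side","wrist"]:
    c=manip.capture(n);cv2.imwrite(f"pics/{n}0.png",c["img"][:,:,::-1])
    print(n,{k:np.round(v,4).tolist() for k,v in c.items() if k!="img"})
E
```

```text
pics
{'t': np.float64(0.0), 'joint_pos': array([-0.998,  0.508, -0.238,  1.501,  0.126,  1.149, -0.155]), 'joint_velocities': array([ 0.001,  0.001, -0.001, -0.   ,  0.001,  0.   ,  0.001]), 'effort': array([ 1.0000e-03, -6.2060e+01, -2.1860e+00, -2.4965e+01,  1.3000e-02,
        1.2000e-02,  0.0000e+00]), 'tcp_pos': array([0.282, 0.557, 0.249]), 'tool_rot': array([ 0.232,  0.973, -0.001, -0.   ]), 'ft_force': array([-0.982, -0.441,  0.397]), 'wrist_torque': array([-0.021,  0.024, -0.061]), 'gripper_width': np.float64(0.086)}
top {'K': [[482.6347, 0.0, 277.2988], [0.0, 482.6347, 210.8445], [0.0, 0.0, 1.0]], 'k1': -0.0611, 'eye': [0.332, -0.1126, 1.3054], 'orientation': [-0.6982, 0.7149, -0.0249, 0.0298]}
side {'K': [[414.5167, 0.0, 276.8284], [0.0, 414.5167, 205.673], [0.0, 0.0, 1.0]], 'k1': 0.0187, 'eye': [0.0365, -0.7135, 0.7933], 'orientation': [0.8787, -0.2568, 0.1128, -0.3862]}
wrist {'K': [[292.8682, 0.0, 279.979], [0.0, 292.8682, 205.4215], [0.0, 0.0, 1.0]], 'k1': -0.0453, 'T_tool_cam': [[-0.0004, -0.9642, -0.2653, 0.0677], [1.0, -0.0001, -0.0011, -0.0003], [0.001, -0.2653, 0.9642, -0.1234], [0.0, 0.0, 0.0, 1.0]]}
```

View pics/top0.png

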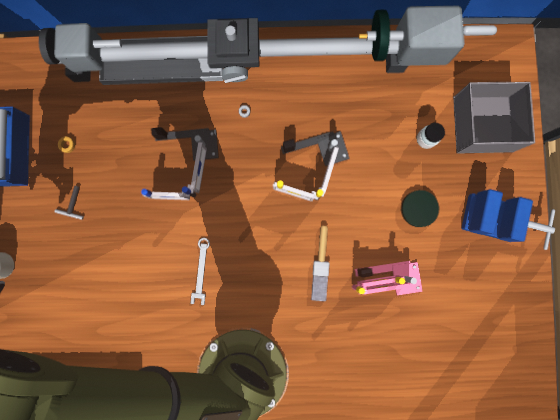

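View pics/side0.png

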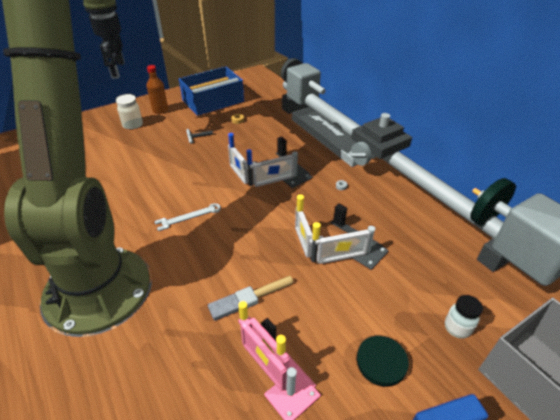

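Candidates in the top view: the clear guard with yellow grips (elbow about (320,192), outer grip about (278,185), hinge about (335,143)), the blue-grip guard (about (190,190)/(147,193)), and the pink look-alike with yellow grips (about (402,281)/(362,290)). By the description I choose the first and check it in a crop.

```bash
python3 - <<'E'
import cv2
a=cv2.imread("pics/top0.png")[110:220,250:370];cv2.imwrite("pics/c1.png",cv2.resize(a,None,fx=6,fy=5.4,interpolation=2))
a=cv2.imread("pics/side0.png")[180:280,280:400];cv2.imwrite("pics/c2.png",cv2.resize(a,None,fx=6,fy=6,interpolation=2))
a=cv2.imread("pics/top0.png")[110:220,130:250];cv2.imwrite("pics/c3.png",cv2.resize(a,None,fx=6,fy=5.4,interpolation=2))
E
```

```text
(no output)
```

View pics/c1.png

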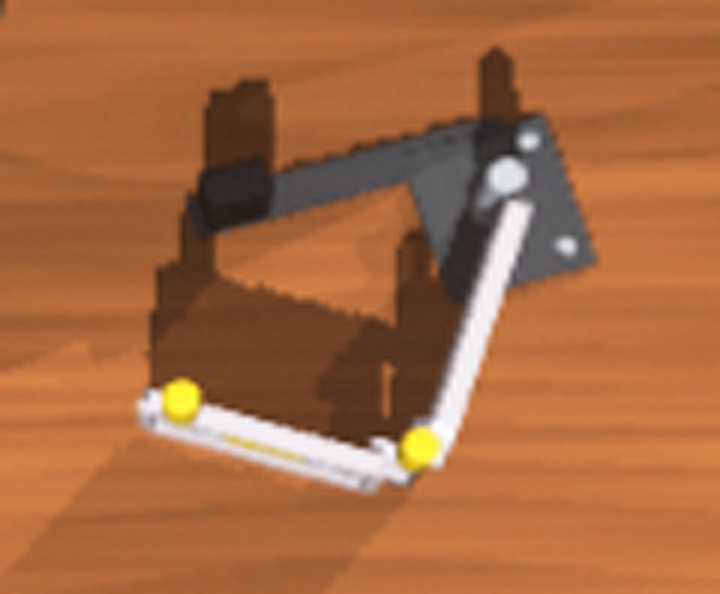

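View pics/c2.png

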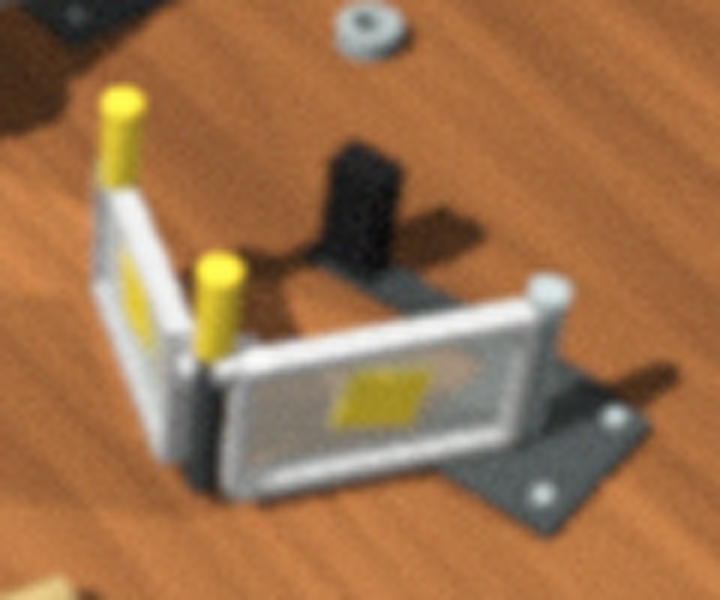

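View pics/c3.png

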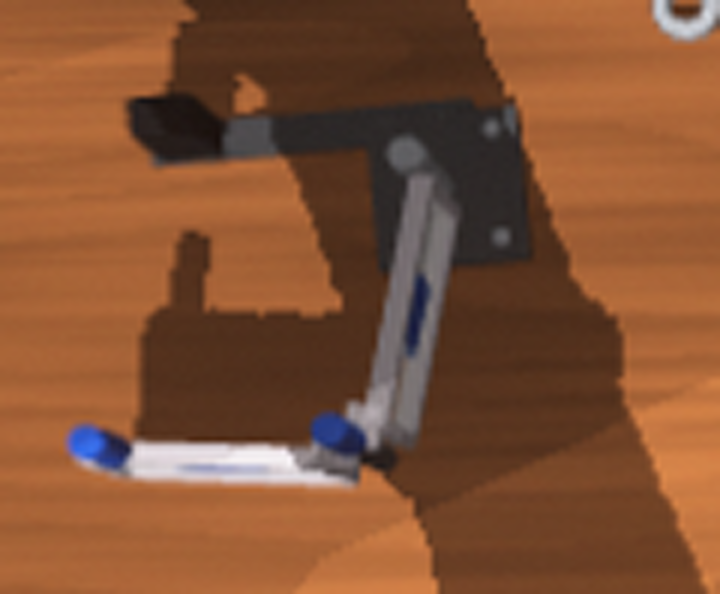

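The crop confirms it: clear leaves, yellow grips and yellow tape, dark base. Post tops in the c1 crop: outer (182,398), elbow (421,446); pin top (508,176); rubber stop top about (238,172).

```bash
cat > h.py <<'E'
import numpy as np,cv2
from scipy.spatial.transform import Rotation as R
def ray(c,uv,T=None):
    D=np.array([c["k1"],0,0,0,0.]); p=cv2.undistortPoints(np.array([[uv]],float),c["K"],D)[0,0]
    d=R.from_quat(c["orientation"]).as_matrix()@[p[0],p[1],1]
    return np.array(c["eye"]),d
def atz(c,uv,z):
    e,d=ray(c,uv);return e+d*(z-e[2])/d[2]
def fit(el,og,pin):
    a=el-pin;print("|inner|",np.linalg.norm(a[:2]),"|outer|",np.linalg.norm((og-el)[:2]))
    ai=np.arctan2(a[1],a[0]); return ai
E
python3 - <<'E'
from h import *
from plant import manip
c=manip.capture("top"); s=manip.capture("side")
f=lambda u,v:((u+.5)/6-.5+250,(v+.5)/5.4-.5+110)
og=atz(c,f(182,398),.135);el=atz(c,f(421,446),.135);pin=atz(c,f(508,176),.088);st=atz(c,f(238,172),.066)
g=lambda u,v:((u+.5)/6-.5+280,(v+.5)/6-.5+180)
print("side og el pin",[np.round(atz(s,g(*p),z),4) for p,z in (((123,101),.135),((221,268),.135),((549,290),.088))])
print("top",np.round([og,el,pin,st],4))
fit(el,og,pin)
h=lambda u,v:((u+.5)/6-.5+130,(v+.5)/5.4-.5+110)
print("blue og el pin",[np.round(atz(c,h(*p),z),4) for p,z in (((90,445),.135),((335,430),.135),((408,152),.088))])
# base yaw
sv=(st-pin)[:2]; yaw=np.arctan2(sv[1],sv[0])-np.arctan2(110,36);print("yaw",yaw)
a=(el-pin)[:2]; inner=np.arctan2(a[1],a[0])-(yaw+np.pi/2)
b=(og-el)[:2]; bd=np.arctan2(b[1],b[0]); fd=np.arctan2(-a[1],-a[0])+np.arctan2(9,100)
print("inner",inner,"outer",bd-fd, "rot",R.from_quat(manip.get_state()["tool_rot"]).as_matrix().round(3))
E
```

```text
side og el pin [array([ 0.4874, -0.1116,  0.135 ]), array([ 0.4641, -0.2087,  0.135 ]), array([ 0.5966, -0.2524,  0.088 ])]
top [[ 0.4903 -0.1135  0.135 ]
 [ 0.4661 -0.2101  0.135 ]
 [ 0.5994 -0.2552  0.088 ]
 [ 0.609  -0.1405  0.066 ]]
|inner| 0.14073977865959053 |outer| 0.09959946385052568
blue og el pin [array([0.4772, 0.2193, 0.135 ]), array([0.4815, 0.1183, 0.135 ]), array([0.62  , 0.0953, 0.088 ])]
yaw 0.23282171568596222
inner 1.0119733339254673 outer 1.561741911490476 rot [[-0.893  0.451 -0.   ]
 [ 0.451  0.893 -0.001]
 [-0.    -0.001 -1.   ]]
```

step_arm --deltas '[-14,-14,0,0,-27,-28,0,0,-27,-28,0,0,-27,-28,0,0,-27,-28,0,0]' --gripper 85 --newtons 20

```text
t: 0.67
tcp_pos: [0.334, 0.3886, 0.2501]
tool_rot: [0.232, 0.973, -0.0, 0.0]
ft_force: [1.2, 0.0, 0.0]
gripper_width: 0.0847
```

step_arm --deltas '[-27,-28,0,0,-27,-28,0,0,-27,-28,0,0,-27,-28,0,0,-27,-28,0,0]'

```text
t: 1.08
tcp_pos: [0.3914, 0.2027, 0.2505]
tool_rot: [0.232, 0.973, 0.0, 0.0]
ft_force: [0.6, 0.5, -0.4]
gripper_width: 0.0849
```

step_arm --deltas '[-27,-28,0,0,-27,-28,0,0,-27,-28,0,0,-27,-28,0,0,-27,-28,0,0]'

```text
t: 1.5
tcp_pos: [0.4488, 0.0168, 0.2506]
tool_rot: [0.232, 0.973, 0.0, 0.0]
ft_force: [0.5, 0.0, -0.5]
gripper_width: 0.0847
```

step_arm --deltas '[-27,-28,0,0,-27,-28,0,0,-27,-28,0,0,-13,-15,0,0,0,0,0,0]'

```text
t: 1.92
tcp_pos: [0.4883, -0.1177, 0.2501]
tool_rot: [0.235, 0.972, -0.001, 0.0]
ft_force: [0.2, 0.8, 0.5]
gripper_width: 0.0847
```

step_arm --deltas '[0,0,0,0.112,0,0,0,0.112,0,0,0,0.112,0,0,0,0.112,0,0,0,0.112]'

```text
t: 2.33
tcp_pos: [0.4878, -0.1113, 0.2503]
tool_rot: [0.494, 0.87, 0.0, -0.0]
ft_force: [-0.8, -0.3, 0.1]
gripper_width: 0.0848
```

```bash
cat > w.py <<'E'
from h import *
from plant import manip
import sys
def rel(x,y,z=None):
    s=manip.get_state();M=R.from_quat(s["tool_rot"]).as_matrix();p=s["tcp_pos"]
    d=np.array([x,y,p[2] if z is None else z])-p
    print("t",s["t"],"tcp",p.round(4),"jaw deg",np.degrees(np.arctan2(M[1,1],M[0,1])).round(1),"toolrel mm",(M.T@d*1000).round(1),"F",np.round(s["ft_force"],1),"q",np.round(s["joint_pos"],2),"w",s["gripper_width"])
    return s
E
python3 - <<'E'
from w import *
s=rel(.489,-.1125,.119)
c=manip.capture("wrist");cv2.imwrite("pics/w1.png",c["img"][:,:,::-1])
E
```

```text
t 2.3333 tcp [ 0.4878 -0.1113  0.2503] jaw deg 30.8 toolrel mm [ -1.8   0.4 131.3] F [-0.8 -0.3  0.1] q [ 0.06  0.31  0.15  1.82 -0.06  1.01  0.78] w 0.08475137564567753
```

View pics/w1.png

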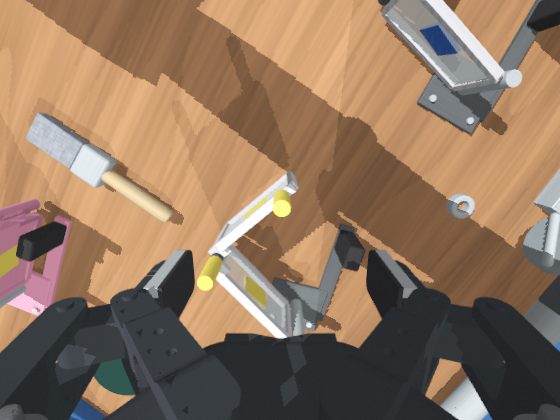

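The wrist view shows the yellow outer post top at about (282,205), centred between the jaws, and the elbow post at (207,278). Checking those by ray.

```bash
cat >> w.py <<'E'
def wcap(name):
    s=manip.get_state();c=manip.capture("wrist");cv2.imwrite(name,c["img"][:,:,::-1])
    T=np.eye(4);T[:3,:3]=R.from_quat(s["tool_rot"]).as_matrix();T[:3,3]=s["tcp_pos"];T=T@c["T_tool_cam"]
    c["eye"]=T[:3,3];c["orientation"]=R.from_matrix(T[:3,:3]).as_quat();return c
E
python3 - <<'E'
from w import *
c=wcap("pics/w2.png")
for uv in [(281,210),(203,284)]: print(atz(c,uv,.135).round(4))
cv2.imwrite("pics/w2c.png",cv2.resize(cv2.imread("pics/w2.png")[160:310,180:320],None,fx=4,fy=4))
E
```

```text
[ 0.4889 -0.1131  0.135 ]
[ 0.463  -0.2104  0.135 ]
```

View pics/w2c.png

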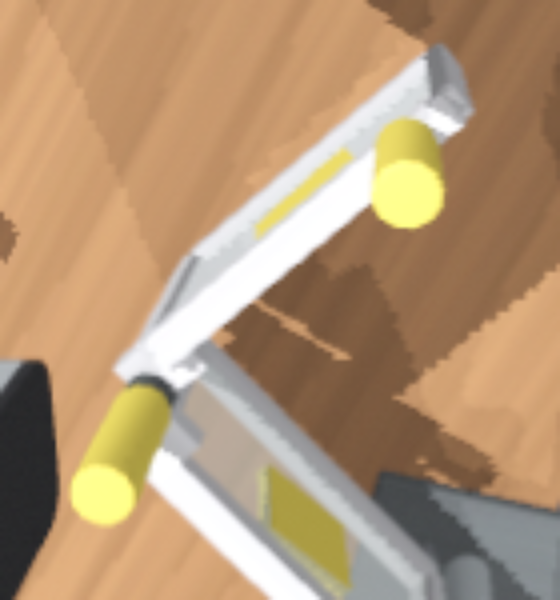

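step_arm --deltas '[-1,0,33,0,-1,0,33,0,0,0,33,0,0,0,31,0,0,0,0,0]'

```text
t: 2.85
tcp_pos: [0.4858, -0.1124, 0.1156]
tool_rot: [0.49, 0.872, -0.001, -0.004]
ft_force: [-1.4, 0.2, 0.6]
gripper_width: 0.0849
```

step_arm --deltas '[0,0,0,0,0,0,0,0,0,0,0,0,0,0,0,0,0,0,0,0]' --gripper 10 --newtons 20

```text
t: 3.27
tcp_pos: [0.4897, -0.1139, 0.1217]
tool_rot: [0.491, 0.871, 0.0, 0.001]
ft_force: [0.7, -0.5, -0.8]
gripper_width: 0.025
```

step_arm --deltas '[0,0,0,0,0,0,0,0,0,0,0,0,0,0,0,0,0,0,0,0]'

```text
t: 3.68
tcp_pos: [0.4896, -0.1138, 0.1213]
tool_rot: [0.491, 0.871, 0.0, 0.001]
ft_force: [-1.1, 1.7, 7.3]
gripper_width: 0.0155
```

```bash
python3 - <<'E'
from w import *
s=rel(.489,-.1125,.119)
c=wcap("pics/w3.png")
# rotate rows: arc about elbow
el=np.array([.465,-.2097]);p=s["tcp_pos"][:2]
M=R.from_quat(s["tool_rot"]).as_matrix();v=p-el;print(np.linalg.norm(v),np.degrees(np.arctan2(v[1],v[0])))
a=np.radians(5);Rm=lambda a:np.array([[np.cos(a),np.sin(a)],[-np.sin(a),np.cos(a)]])
# tool-frame shift per 5 deg row (constant when the tool turns along)
d=Rm(a)@v-v;print((M.T@np.r_[d,0]*1000).round(2), a)
E
```

```text
t 3.6833 tcp [ 0.4896 -0.1138  0.1213] jaw deg 31.1 toolrel mm [1.4 0.1 2.3] F [-1.1  1.7  7.3] q [ 0.09  0.47  0.13  1.99 -0.09  0.68  0.82] w 0.015501361242079502
0.09904998465930014 75.60329832052564
[-6.42  5.78  0.02] 0.08726646259971647
```

View pics/w3.png

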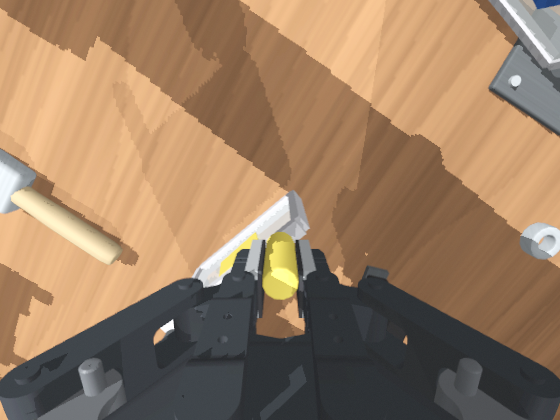

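The post is gripped (15.5 mm opening). Now swing along the arc.

step_arm --deltas '[-2,2,-2,0.03,-6.4,5.8,0,0.087,-6.4,5.8,0,0.087,-6.4,5.8,0,0.087,-6.4,5.8,0,0.087]'

```text
t: 4.15
tcp_pos: [0.5225, -0.129, 0.1217]
tool_rot: [0.648, 0.761, -0.0, -0.001]
ft_force: [-0.8, -0.4, -6.1]
gripper_width: 0.0155
```

step_arm --deltas '[-6.4,5.8,0,0.087,-6.4,5.8,0,0.087,-6.4,5.8,0,0.087,-6.4,5.8,0,0.087,0,0,0,0]'

```text
t: 4.57
tcp_pos: [0.5473, -0.1546, 0.1217]
tool_rot: [0.77, 0.638, -0.0, 0.0]
ft_force: [2.2, 1.7, -4.6]
gripper_width: 0.0155
```

```bash
cat > a.py <<'E'
from w import *
s=rel(.5627,-.2327)
v=s["tcp_pos"][:2]-np.array([.465,-.2097]);print(np.linalg.norm(v),"arc deg",np.degrees(np.arctan2(v[1],v[0])),"end -13.4")
E
python3 a.py
```

```text
t 4.5667 tcp [ 0.5473 -0.1546  0.1217] jaw deg -10.8 toolrel mm [-73.8  29.7   0. ] F [ 2.2  1.7 -4.6] q [ 0.02  0.58  0.34  1.82 -0.26  0.78  0.3 ] w 0.015515000277527235
0.09904487184143237 arc deg 33.78401421375436 end -13.4
```

step_arm --deltas '[-6.4,5.8,0,0.087,-6.4,5.8,0,0.087,-6.4,5.8,0,0.087,-6.4,5.8,0,0.087,-6.4,5.8,0,0.087]'

```text
t: 4.98
tcp_pos: [0.5627, -0.193, 0.1218]
tool_rot: [0.889, 0.458, 0.0, -0.001]
ft_force: [1.2, 1.2, -6.1]
gripper_width: 0.0155
```

step_arm --deltas '[-6.4,5.8,0,0.087,-6.4,5.8,0,0.087,-6.4,5.8,0,0.087,-3,2.7,0,0.04,0,0,0,0]'

```text
t: 5.4
tcp_pos: [0.5631, -0.2239, 0.1218]
tool_rot: [0.947, 0.32, 0.0, 0.0]
ft_force: [4.6, 0.3, -7.9]
gripper_width: 0.0151
```

```bash
python3 a.py; python3 - <<'E'
from w import *
for n in("top","side"):
    c=manip.capture(n);cv2.imwrite(f"pics/{n}2.png",c["img"][:,:,::-1])
E
python3 - <<'E'
import cv2,numpy as np
a=cv2.imread("pics/top2.png")[110:230,250:370];b=cv2.imread("pics/side2.png")[160:280,270:390]
cv2.imwrite("pics/c4.png",cv2.resize(np.hstack([a,b]),None,fx=3.3,fy=3.3,interpolation=2))
E
```

```text
t 5.4 tcp [ 0.5631 -0.2239  0.1218] jaw deg -52.7 toolrel mm [-5.6  6.8  0. ] F [ 4.6  0.3 -7.9] q [ 0.01  0.66  0.54  1.73 -0.42  0.88 -0.18] w 0.015118479304428467
0.09907111747180614 arc deg -8.221052407284365 end -13.4
```

View pics/c4.png

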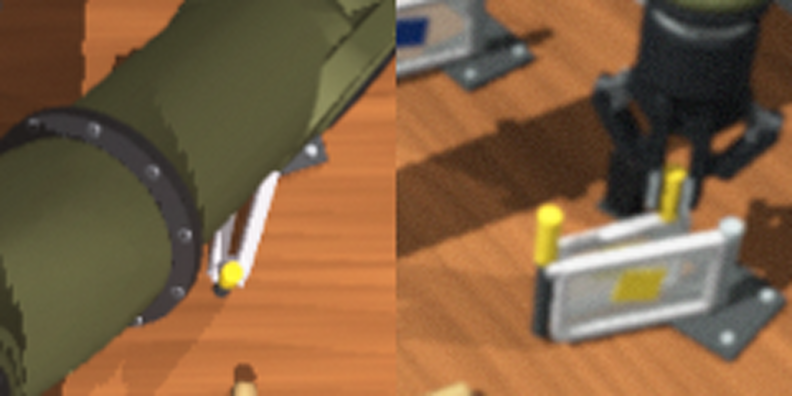

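About 5° remains; a little more, watching the force.

step_arm --deltas '[-3.2,2.9,0,0.043,-3.2,2.9,0,0.043,0,0,0,0,0,0,0,0]'

```text
t: 5.83
tcp_pos: [0.5616, -0.2316, 0.1218]
tool_rot: [0.96, 0.281, 0.0, 0.0]
ft_force: [6.7, -0.7, -10.8]
gripper_width: 0.0156
```

```bash
python3 a.py; python3 - <<'E'
from w import *
c=manip.capture("side")["img"][:,:,::-1];cv2.imwrite("pics/c5.png",cv2.resize(c[190:280,290:410],None,fx=6,fy=6,interpolation=2))
E
```

```text
t 5.8333 tcp [ 0.5616 -0.2316  0.1218] jaw deg -57.4 toolrel mm [0.4 1.6 0. ] F [  6.7  -0.7 -10.8] q [ 0.02  0.67  0.56  1.72 -0.44  0.88 -0.24] w 0.015610669867952478
0.0990023356228243 arc deg -12.767643943272871 end -13.4
```

View pics/c5.png

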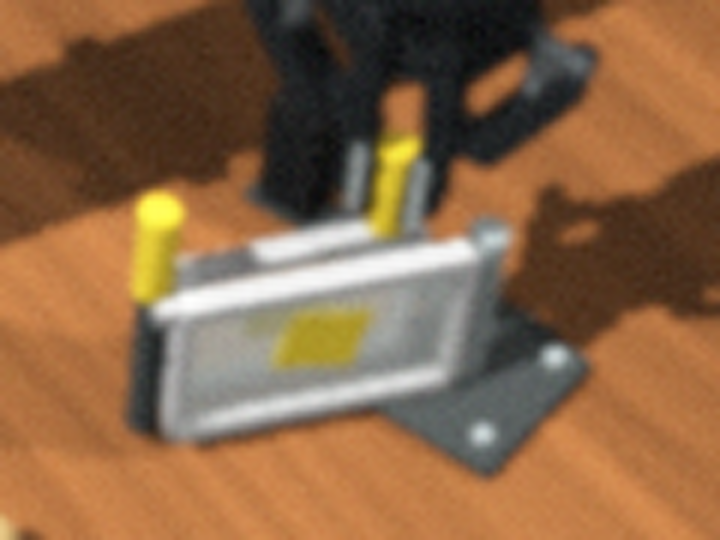

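step_arm --deltas '[-1.3,1.2,0,0.015,0,0,0,0,0,0,0,0]'

```text
t: 6.13
tcp_pos: [0.5612, -0.233, 0.1219]
tool_rot: [0.962, 0.274, 0.0, -0.0]
ft_force: [6.2, -0.8, -10.8]
gripper_width: 0.0153
```

step_arm --deltas '[0,0,0,0,0,0,0,0,0,0,0,0,0,0,0,0]' --gripper 40

```text
t: 6.47
tcp_pos: [0.5602, -0.234, 0.1228]
tool_rot: [0.962, 0.272, 0.0, 0.0]
ft_force: [0.2, -0.0, 1.0]
gripper_width: 0.0398
```

step_arm --deltas '[0,0,-20,0,0,0,-35,0,0,0,-35,0,0,0,-20,0,0,0,0,0]' --gripper 85

```text
t: 6.88
tcp_pos: [0.5618, -0.2357, 0.2376]
tool_rot: [0.962, 0.272, 0.003, 0.003]
ft_force: [0.5, -1.7, -0.1]
gripper_width: 0.0847
```

```bash
python3 - <<'E'
from w import *
rel(.4645,-.2097)
c=wcap("pics/w4.png")
c=manip.capture("side")["img"][:,:,::-1];cv2.imwrite("pics/c6.png",cv2.resize(c[190:280,290:410],None,fx=6,fy=6,interpolation=2))
E
```

```text
t 6.8833 tcp [ 0.5618 -0.2357  0.2376] jaw deg -58.4 toolrel mm [-69.3 -73.1  -0.8] F [ 0.5 -1.7 -0.1] q [-0.03  0.55  0.64  1.58 -0.36  1.12 -0.32] w 0.0847196913881239
```

View pics/c6.png

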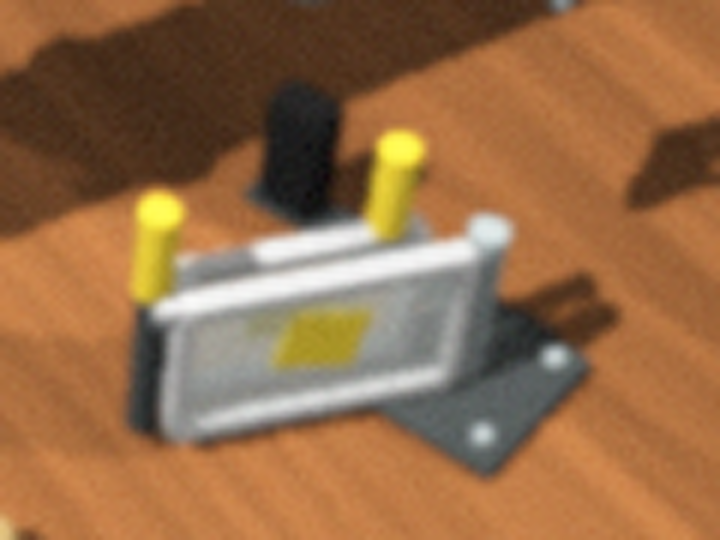

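View pics/w4.png

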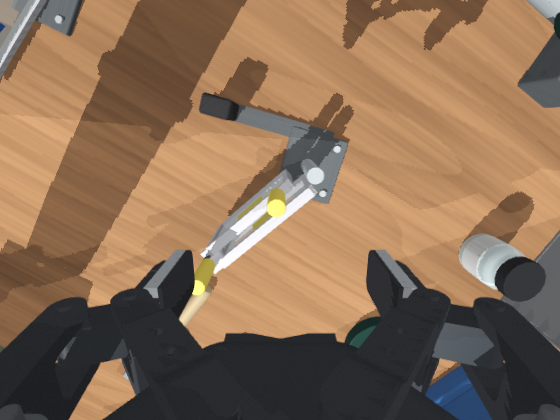

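The outer leaf lies flat beside the inner one and the inner leaf is still swung out. Now the elbow post.

step_arm --deltas '[-17,-18,0,0,-23,-24,0,0,-20,-21,0,0,-9,-10,0,0,0,0,0,0]'

```text
t: 7.4
tcp_pos: [0.4597, -0.2068, 0.2313]
tool_rot: [0.963, 0.271, -0.001, -0.002]
ft_force: [0.9, -0.0, 0.5]
gripper_width: 0.0851
```

step_arm --deltas '[0,0,0,0.11,0,0,0,0.11,0,0,0,0.11,0,0,0,0.11,0,0,0,0.11]'

```text
t: 7.82
tcp_pos: [0.464, -0.2076, 0.2314]
tool_rot: [1.0, -0.002, -0.001, 0.0]
ft_force: [-0.1, -0.1, 0.0]
gripper_width: 0.0847
```

step_arm --deltas '[0,0,0,0,0,0,0,0]'

```text
t: 7.98
tcp_pos: [0.4638, -0.2076, 0.2314]
tool_rot: [1.0, 0.002, -0.001, 0.0]
ft_force: [1.2, 0.2, 0.1]
gripper_width: 0.085
```

```bash
python3 - <<'E'
from w import *
c=wcap("pics/w5.png")
rel(.4645,-.2097,.122)
for uv in [(281,210)]: print(atz(c,uv,.135).round(4))
cv2.imwrite("pics/w5c.png",cv2.resize(cv2.imread("pics/w5.png")[150:290,200:360],None,fx=4,fy=4))
E
```

```text
t 8.0333 tcp [ 0.4638 -0.2077  0.2316] jaw deg -89.7 toolrel mm [  0.9   2.  109.6] F [-0.2  0.1  0.4] q [-0.19  0.45  0.83  1.84 -0.38  1.02 -0.77] w 0.0851738551542755
[ 0.4657 -0.2085  0.135 ]
```

View pics/w5c.png

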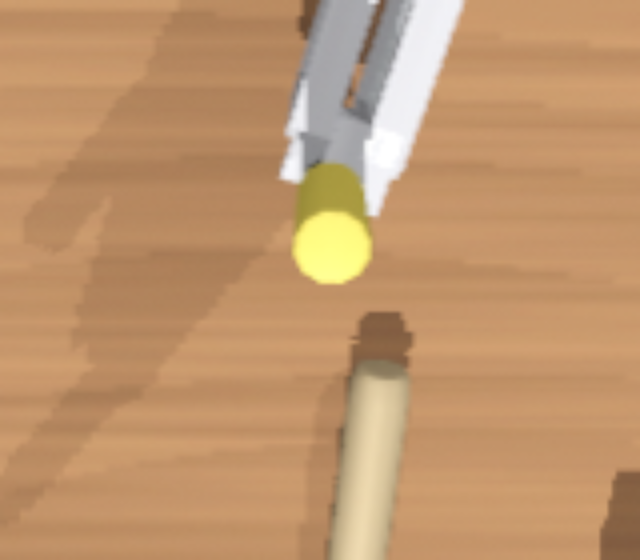

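step_arm --deltas '[1,1.5,28,0,0,0,35,0,0,0,35,0,0,0,11,0,0,0,0,0]'

```text
t: 8.45
tcp_pos: [0.4631, -0.2085, 0.121]
tool_rot: [1.0, 0.001, -0.002, -0.001]
ft_force: [0.4, 0.0, 1.1]
gripper_width: 0.0849
```

step_arm --deltas '[0,0,0,0,0,0,0,0,0,0,0,0,0,0,0,0,0,0,0,0]' --gripper 10 --newtons 20

```text
t: 8.87
tcp_pos: [0.465, -0.2095, 0.1243]
tool_rot: [1.0, 0.001, 0.001, 0.0]
ft_force: [1.3, 0.2, 1.0]
gripper_width: 0.0249
```

step_arm --deltas '[0,0,0,0,0,0,0,0,0,0,0,0,0,0,0,0,0,0,0,0]'

```text
t: 9.28
tcp_pos: [0.4649, -0.2095, 0.1241]
tool_rot: [1.0, 0.001, 0.001, 0.0]
ft_force: [-0.7, 1.1, 7.0]
gripper_width: 0.0151
```

```bash
cat > b.py <<'E'
from w import *
pin=np.array([.598,-.254])
s=rel(.566,-.118);M=R.from_quat(s["tool_rot"]).as_matrix()
v=s["tcp_pos"][:2]-pin;print(np.linalg.norm(v),"deg",np.degrees(np.arctan2(v[1],v[0])),"home 103.3")
a=np.radians(3);d=np.array([[np.cos(a),np.sin(a)],[-np.sin(a),np.cos(a)]])@v-v;print("row",(M.T@np.r_[d,0]*1000).round(2),a)
E
python3 b.py
```

```text
t 9.2833 tcp [ 0.4649 -0.2095  0.1241] jaw deg -89.9 toolrel mm [ 1.012e+02 -9.140e+01  1.000e-01] F [-0.7  1.1  7. ] q [-0.09  0.58  0.72  1.98 -0.53  0.78 -0.63] w 0.015149472895753482
0.1403649298757465 deg 161.50563294912183 home 103.3
row [ 2.52 -6.9   0.  ] 0.05235987755982989
```

step_arm --deltas '[1.2,-3.4,-2,0.026,2.5,-6.9,0,0.0523,2.5,-6.9,0,0.0523,2.5,-6.9,0,0.0523,2.5,-6.9,0,0.0523]'

```text
t: 9.7
tcp_pos: [0.4783, -0.1801, 0.1248]
tool_rot: [0.993, -0.119, -0.0, 0.001]
ft_force: [1.8, -4.4, -9.7]
gripper_width: 0.015
```

step_arm --deltas '[2.5,-6.9,0,0.0523,2.5,-6.9,0,0.0523,2.5,-6.9,0,0.0523,2.5,-6.9,0,0.0523,0,0,0,0]'

```text
t: 10.12
tcp_pos: [0.4972, -0.1557, 0.1248]
tool_rot: [0.975, -0.22, -0.0, 0.0]
ft_force: [3.8, 0.1, -7.2]
gripper_width: 0.0151
```

```bash
python3 b.py; python3 - <<'E'
from w import *
c=manip.capture("side")["img"][:,:,::-1];cv2.imwrite("pics/c7.png",cv2.resize(c[170:280,280:410],None,fx=6,fy=5.4,interpolation=2))
E
```

```text
t 10.1167 tcp [ 0.4972 -0.1557  0.1248] jaw deg -115.5 toolrel mm [ 45.9 -63.6  -0.1] F [ 3.8  0.1 -7.2] q [-0.28  0.64  0.86  1.95 -0.64  0.85 -1.09] w 0.015083184757697462
0.14082798872525953 deg 135.73254660428694 home 103.3
row [ 2.56 -6.91 -0.01] 0.05235987755982989
```

View pics/c7.png

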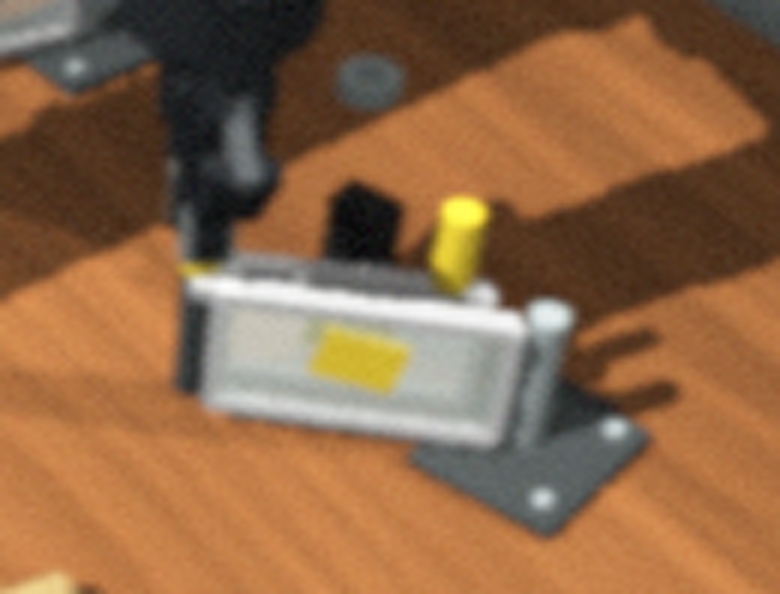

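The pair moves together, still folded. Continue.

step_arm --deltas '[2.5,-6.9,0,0.0523,2.5,-6.9,0,0.0523,2.5,-6.9,0,0.0523,2.5,-6.9,0,0.0523,2.5,-6.9,0,0.0523]'

```text
t: 10.58
tcp_pos: [0.5238, -0.1342, 0.1248]
tool_rot: [0.938, -0.346, -0.001, 0.001]
ft_force: [-1.8, -3.3, -6.2]
gripper_width: 0.0156
```

step_arm --deltas '[2.5,-6.9,0,0.0523,2.5,-6.9,0,0.0523,2.5,-6.9,0,0.0523,1.3,-3.5,0,0.026,0,0,0,0]'

```text
t: 11.0
tcp_pos: [0.5478, -0.1222, 0.1248]
tool_rot: [0.903, -0.429, -0.001, 0.0]
ft_force: [0.9, 0.2, -5.9]
gripper_width: 0.0156
```

```bash
python3 b.py; python3 - <<'E'
from w import *
c=manip.capture("side")["img"][:,:,::-1];cv2.imwrite("pics/c8.png",cv2.resize(c[170:280,280:410],None,fx=6,fy=5.4,interpolation=2))
E
```

```text
t 11.0 tcp [ 0.5478 -0.1222  0.1248] jaw deg -140.8 toolrel mm [  8.2 -16.8  -0. ] F [ 0.9  0.2 -5.9] q [-0.39  0.74  0.98  1.84 -0.75  0.97 -1.54] w 0.01560880292889806
0.1409975955777441 deg 110.84971120547674 home 103.3
row [ 2.5  -6.94 -0.01] 0.05235987755982989
```

View pics/c8.png

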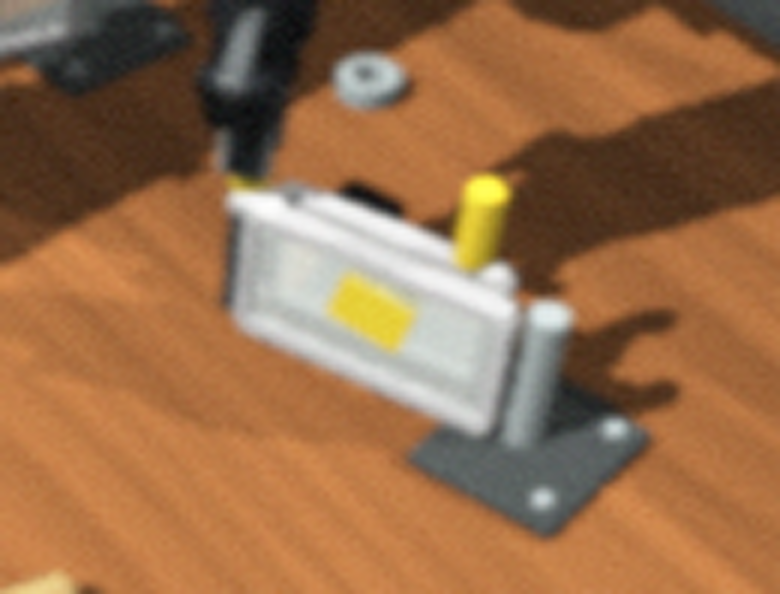

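Nearly home; push in small steps until the stop is felt.

step_arm --deltas '[1.2,-3.4,0,0.026,1.2,-3.4,0,0.026,1.2,-3.4,0,0.026,0,0,0,0]'

```text
t: 11.38
tcp_pos: [0.5577, -0.1189, 0.1248]
tool_rot: [0.886, -0.464, -0.001, 0.0]
ft_force: [-0.4, -0.0, -6.5]
gripper_width: 0.0156
```

step_arm --deltas '[0.8,-2.3,0,0.0175,0.8,-2.3,0,0.0175,0,0,0,0]'

```text
t: 11.63
tcp_pos: [0.5601, -0.1182, 0.1248]
tool_rot: [0.877, -0.481, -0.003, 0.001]
ft_force: [-9.4, -1.0, -2.6]
gripper_width: 0.0151
```

```bash
python3 b.py
```

```text
t 11.6333 tcp [ 0.5601 -0.1182  0.1248] jaw deg -147.5 toolrel mm [ 3.  -5.1 -0. ] F [-9.4 -1.  -2.6] q [-0.4   0.77  1.01  1.81 -0.77  1.01 -1.65] w 0.015139137706107492
0.1409824785216208 deg 105.6032531940233 home 103.3
row [ 2.33 -7.   -0.04] 0.05235987755982989
```

Contact with the stop: the force rose to 9 N and the motion stalled. Hold, then release and lift.

step_arm --deltas '[0.3,-1,0,0,0,0,0,0,0,0,0,0,0,0,0,0]'

```text
t: 11.97
tcp_pos: [0.5601, -0.1182, 0.1248]
tool_rot: [0.877, -0.481, -0.003, 0.001]
ft_force: [-12.5, -2.0, -1.2]
gripper_width: 0.0152
```

step_arm --deltas '[0,0,0,0,0,0,0,0,0,0,0,0,0,0,0,0,0,0,0,0]' --gripper 45

```text
t: 12.38
tcp_pos: [0.5647, -0.1175, 0.1257]
tool_rot: [0.877, -0.48, 0.001, -0.0]
ft_force: [-0.8, 0.1, 0.5]
gripper_width: 0.0452
```

step_arm --deltas '[0,0,-20,0,0,0,-35,0,0,0,-35,0,0,0,-20,0,0,0,0,0]'

```text
t: 12.8
tcp_pos: [0.5658, -0.1191, 0.2401]
tool_rot: [0.877, -0.48, 0.004, -0.001]
ft_force: [0.5, -0.7, 0.1]
gripper_width: 0.0454
```

```bash
python3 - <<'E'
from w import *
rel(.5,-.1)
c=wcap("pics/w6.png")
for n in("top","side"):
    c=manip.capture(n);cv2.imwrite(f"pics/{n}6.png",c["img"][:,:,::-1])
a=cv2.imread("pics/side6.png")[100:280,220:420];cv2.imwrite("pics/c9.png",cv2.resize(a,None,fx=3.3,fy=3.3,interpolation=2))
E
```

```text
t 12.8 tcp [ 0.5658 -0.1191  0.2401] jaw deg -147.4 toolrel mm [-51.6  45.1  -0.5] F [ 0.5 -0.7  0.1] q [-0.46  0.66  1.12  1.66 -0.63  1.22 -1.77] w 0.04538969955524322
```

View pics/c9.png

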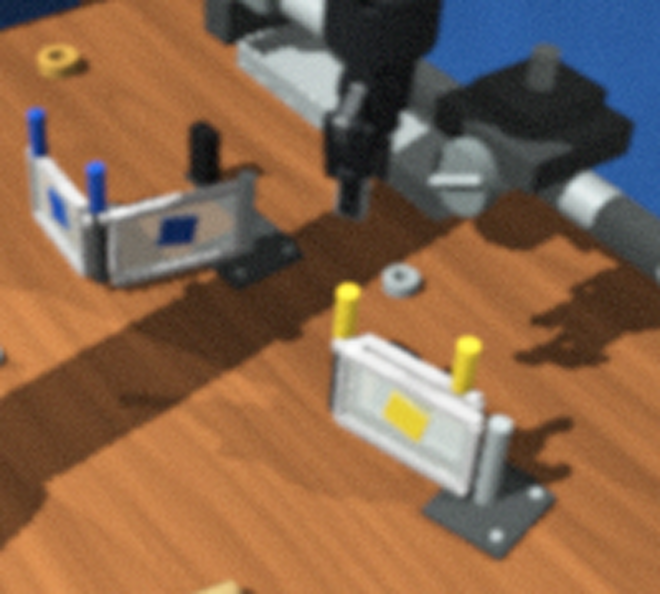

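View pics/w6.png

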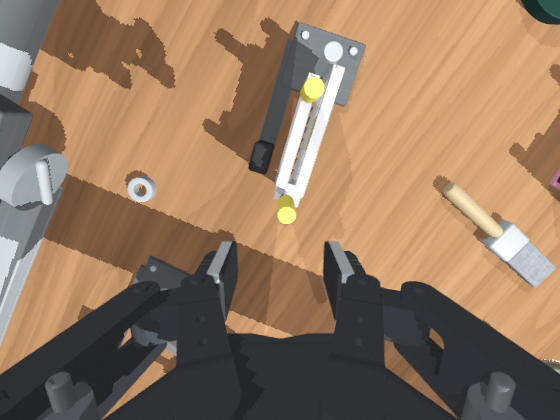

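View pics/top6.png

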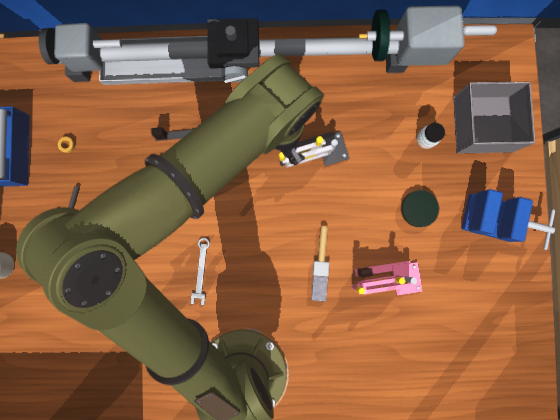

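The pair lies folded along the base arm next to the stop. One numeric check from the wrist picture: elbow (287,214), outer grip (314,90), pin (333,51), stop (263,146).

```bash
python3 - <<'E'
from w import *
c=wcap("pics/w7.png");P=lambda u,v,z:atz(c,(u,v),z)[:2]
el,og,pin,st=P(287,214,.135),P(314,90,.135),P(333,51,.088),P(263,146,.066)
an=lambda v:np.arctan2(v[1],v[0])
yaw=an(st-pin)-np.arctan2(110,36)
print(el,og,pin,st,"inner",an(el-pin)-yaw-np.pi/2,"outer",an(og-el)-an(pin-el)-np.arctan2(9,100),"len",np.linalg.norm(el-pin),np.linalg.norm(og-el))
s=manip.capture("side");g=lambda u,v:((u+.5)/3.3-.5+220,(v+.5)/3.3-.5+100)
print("blue og now(side)",atz(s,g(36,114),.135))
import numpy as np
a=cv2.imread("pics/side0.png")[120:190,215:310].astype(int);b=cv2.imread("pics/side6.png")[120:190,215:310].astype(int)
m=lambda a:np.argwhere((a[:,:,0]>130)&(a[:,:,2]<80)).mean(0)
print("blue pixel centroid before/after",m(a[:40,:30]),m(b[:40,:30]))
E
```

```text
[ 0.55785013 -0.11890703] [ 0.59217535 -0.20742514] [ 0.59484086 -0.24948447] [ 0.60296318 -0.1479702 ] inner 0.0396084114695483 outer 0.00411332787031754 len 0.13571581399197435 0.09494037746909625
blue og now(side) [0.47433293 0.22007547 0.135     ]
blue pixel centroid before/after [18.64 15.24] [19.12 15.32]
```

Both angles come out near 0 (inner about 0.04, outer about 0.004 rad), the blue grip has not moved, and the robot is clear, so I hand the job in.

```bash
python3 -c "
from plant import manip
print(manip.finish_job())"
```

```text
the job is handed in; nothing more can be done
None
```

The yellow guard is put away and the job is handed in, at about 13 s of the 51 s allowed. I gripped the outer post and folded the outer leaf flat while the inner leaf stood about 1 rad out. I then gripped the elbow post, swung the pair home until the stop pushed back with about 12 N, let go and lifted clear.

- **Yellow guard:** the last wrist picture gave the inner leaf at about 0.04 rad and the outer at about 0.004 rad, against the 0.2 rad limit.
- **Blue guard:** its outer grip was within about 3 mm of its first measured place, which is about the calibration error, so I take it as unmoved.
- **Robot:** the gripper was about 10 cm above the posts, with no contact force beyond sensor noise.
- **Disagreements:** from the start pictures I expected home about 2° further than where the stop was felt. The lengths measured in the last wrist picture also came out 4–5 mm short. Both are well inside the limits.

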